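Count out three bushes, then be the third hand at the jig

ROBOT

A 6-joint arm with a two-finger parallel gripper is mounted at the origin on the work surface. World frame = base frame: x ahead of the robot, y to its left, z up, the work surface at z = 0. Lengths are in m, angles in degrees, forces in N, time in s.
With the tool pointing down it reaches from about 0.25 to 0.725 m from the base axis. Payload 9.7 kg.
Tool frame: the origin (TCP) lies at the very end of the fingers, on their centre line; the grasp point (between the pads) lies 19 mm behind it; x points along the fingers, z is the direction in which the jaws open and shut, and the axes are right-handed (so a half turn about x gives the same grasp; the last joint's range is limited). The gripper opens to 85 mm and grips with 20 to 120 N. Pads are 22 mm wide; open, the fingers measure 114 mm over their backs; the gripper's body (76 mm by 85 mm) begins 54 mm behind the grasp point. The pads swing forward as they close: fully open they stand 13 mm farther back than shut.
Start: joints at [-76.203, 4.979, 10.078, 95.1, 0, 90], TCP at [0.131, -0.534, 0.231] pointing down, gripper open.
Joint ranges: [-179.16, 179.16], [-48.56, 103.87], [-65.8, 70.77], [-126.05, 130.52], [-82.76, 87.17], [-180, 180]. Speed limits (degrees/s): [127.2, 127.2, 147.25, 180, 180, 180].

INTERFACE

Orientations are given as [roll, pitch, yaw] about the fixed x, y, z axes, in that order (R = Rz(yaw) Ry(pitch) Rx(roll)).
In Python, from workcell import sensors, vision, job_done gives the robot as it stands.
- The arm moves only by the tool carry_out, never from a script. Its argument "increments" is a list of rows, each a list of 7 numbers: the turn, a rotation vector about the tool's x, y, z in degrees, then the shift along the tool's x, y, z in mm, then the opening in per cent of the stroke, from 0 (shut) to 100 (fully open). A call has 1 to 12 rows; each row shifts and turns the commanded pose from where the row before left it, along the tool's axes as they then stand; what a row does not reach is not made up. A row lasts 1/8 s, in which the tool goes at most 62.5 mm and 10.7 degrees, less where a joint would pass 70% of its speed; a pose out of reach is approached as far as the arm can. A call is refused whole if a number of a shift passes 62.5 or a number of a turn 10.7, either way. A call with a gripper value outside its range is refused whole. The fingers move at their own pace and stop on an object; "squeeze" is the grip in N (left out, the last holds). Time passes only in rows, so rows that do not move let the fingers close. It gives the time, the measured TCP pose, the force and the opening at its end, in the units of the state.
- sensors.get_obs(): the state, without advancing time (a new reading comes with each control period).
- vision.camera(name): name is "side" or "top"; returns the picture (384x512x3 uint8, red, green, blue); there is no depth.
- vision.calibration(name): a dict with "camera_matrix" (3x3 intrinsics, pixels), "dist" ([k1, k2, p1, p2, k3] as OpenCV has them; the pictures are not rectified), "extrinsics" (4x4, takes a point from world to camera coordinates). Camera axes: x right, y up, looking along -z (the intrinsics and any distortion apply to the point x, -y, -z); pixel columns grow to the right and rows downward; lengths in m; the calibration is good to about 2 mm. A picture is of the moment at which its call begins. calibration takes no time and is no camera call.
- job_done(): hands the job in, once; it reports no verdict.
The state is a dict: "time": time; "q": joint angles; "qd": joint speeds; "joint_efforts": joint torques, N m; "ee_pos": TCP position; "tcp_rot": TCP orientation; "wrist_force": force on the tool from outside, world axes, zero at the start; "torque": the same for the moment, N m; "opening": finger opening in m.
Only numpy, scipy, OpenCV 4.12 (cv2) and the standard library are available. Lean on these libraries where they do the work, as an engineer would, in place of code of your own. Each camera call takes 0.05 s, during which the arm holds its last target.

TASK

Put exactly three of the five brass bushes into the round dish for the person who will screw the block down, and leave the other two on the bench. Then set the hardwood block flat on the jig's plywood board, lengthwise, square to the sprung stop plate and centred on it, and press its end against the plate until the pointer stands between the two marks on the gauge; never run the plate to its end stop, and do not disturb the other things on the bench. Finish while still holding the block there with that steady push: do not let go.

Things in the scene. Friction and masses are not known exactly. Their poses are not given: they have to be found in the camera images.
- bush0_c (a point): centre (half-way up) of one of five identical brass bushes: upright cylinder, diameter 20 mm, 30 mm tall, 50 g, standing on a thin wooden mat (3 mm thick, so the bush's centre is at z = 18 mm); they stand in two parallel rows of 3 and 2, staggered, along the longest distance in the group; centres at least 54 mm apart
- bush1_c (a point): centre (half-way up) of one of five identical brass bushes: upright cylinder, diameter 20 mm, 30 mm tall, 50 g, standing on a thin wooden mat (3 mm thick, so the bush's centre is at z = 18 mm); they stand in two parallel rows of 3 and 2, staggered, along the longest distance in the group; centres at least 54 mm apart
- bush2_c (a point): centre (half-way up) of one of five identical brass bushes: upright cylinder, diameter 20 mm, 30 mm tall, 50 g, standing on a thin wooden mat (3 mm thick, so the bush's centre is at z = 18 mm); they stand in two parallel rows of 3 and 2, staggered, along the longest distance in the group; centres at least 54 mm apart
- bush3_c (a point): centre (half-way up) of one of five identical brass bushes: upright cylinder, diameter 20 mm, 30 mm tall, 50 g, standing on a thin wooden mat (3 mm thick, so the bush's centre is at z = 18 mm); they stand in two parallel rows of 3 and 2, staggered, along the longest distance in the group; centres at least 54 mm apart
- bush4_c (a point): centre (half-way up) of one of five identical brass bushes: upright cylinder, diameter 20 mm, 30 mm tall, 50 g, standing on a thin wooden mat (3 mm thick, so the bush's centre is at z = 18 mm); they stand in two parallel rows of 3 and 2, staggered, along the longest distance in the group; centres at least 54 mm apart
- dish_c (a point): middle of the round steel parts dish, 14 mm above its inner floor. The dish is fixed, 136 mm across at the rim, 22 mm high, floor 120 mm across inside about 4 mm thick; it sits on the other 3 mm wooden mat (rim at z = 25 mm, inner floor at z = 7 mm, this point at z = 21 mm)
- block: plain dark hardwood block, 80 mm long (its x), 45 mm wide (its y), 40 mm tall (z), 140 to 280 g, with three round holes in a row along its top; the same either way round. Origin: centre of its underside. It starts on the mat beside the dish (underside at z = 3 mm)
- block_c (a point): centre of the hardwood block, half-way up (20 mm above its underside)
- jig: assembly jig fixed on the bench: plywood board 210 (x = -85 to 125 mm) x 130 mm (y), top at z = 15 mm, underside at z = 0. Its x points to the sprung stop: press that way. Back block behind the stop: x = 98 to 118 mm, 32 mm above the board. Gauge strip with two dark upright marks: y = +48 mm (14 wide), x = 31 to 91 mm, up to 32 mm above the board. Board bare from x = -85 to +31 mm
- stop_face (a point): centre of the sprung stop plate's face that the block is pressed against (looks along the jig's -x); moves with the plate. Aluminium plate 70 mm wide, 1 to 35 mm above the board, 8 mm thick; this point is 18 mm above the board. At rest the face is at x = +45 mm, y = 0 in the jig's frame. A pointer on the plate reaches over the gauge strip
- stop (a joint): travel of the sprung stop plate along the jig's +x, m: 0 at rest, end stop at 0.026. The spring gives 0.7 N per mm from zero. The pointer is at the first mark at 0.008 (5.6 N) and at the second at 0.018 (12.6 N)
- collar: bystander: steel ring, 28 mm across, 12 mm tall, lying at a corner of the bushes' mat; origin at the centre of its underside
- driver: bystander: screwdriver 180 mm long lying crosswise between the robot and the jig; its x axis runs along it
- resin_big: bystander: white bottle, diameter 84 mm, 210 mm tall, at the left edge
- resin_small: bystander: white bottle, diameter 76 mm, 150 mm tall, at the left edge
- cup: bystander: mixing cup, diameter 70 mm, 85 mm tall, at the right edge
- stick: bystander: flat wooden stirring stick 150 x 18 x 6 mm at the right edge
- mould: bystander: low casting mould with grooves, 70 x 220 x 24 mm, beyond the jig
Not all that is in view belongs to the job. Of the things shaped like the part that bears dish_c, the bare steel one is meant.

How it is judged (in metres and radians):
On the way:
1. exactly three bushes are in the dish (((distance between each of bush0_c, bush1_c, bush2_c and dish_c below 0.062 m and distance between each of bush3_c, bush4_c and dish_c above 0.075 m) or (distance between each of bush0_c, bush1_c, bush3_c and dish_c below 0.062 m and distance between each of bush2_c, bush4_c and dish_c above 0.075 m) or (distance between each of bush0_c, bush1_c, bush4_c and dish_c below 0.062 m and distance between each of bush2_c, bush3_c and dish_c above 0.075 m) or (distance between each of bush0_c, bush2_c, bush3_c and dish_c below 0.062 m and distance between each of bush1_c, bush4_c and dish_c above 0.075 m) or (distance between each of bush0_c, bush2_c, bush4_c and dish_c below 0.062 m and distance between each of bush1_c, bush3_c and dish_c above 0.075 m) or (distance between each of bush0_c, bush3_c, bush4_c and dish_c below 0.062 m and distance between each of bush1_c, bush2_c and dish_c above 0.075 m) or (distance between each of bush0_c, bush4_c and dish_c above 0.075 m and distance between each of bush1_c, bush2_c, bush3_c and dish_c below 0.062 m) or (distance between each of bush0_c, bush3_c and dish_c above 0.075 m and distance between each of bush1_c, bush2_c, bush4_c and dish_c below 0.062 m) or (distance between each of bush0_c, bush2_c and dish_c above 0.075 m and distance between each of bush1_c, bush3_c, bush4_c and dish_c below 0.062 m) or (distance between each of bush0_c, bush1_c and dish_c above 0.075 m and distance between each of bush2_c, bush3_c, bush4_c and dish_c below 0.062 m)) and height (world z) of each of bush0_c, bush1_c, bush2_c, bush3_c, bush4_c above 0 m), for 0.2 s.
At the end, for the whole second after the job is handed in: Exactly three bushes in the dish, the other two outside it and on the bench; the robot holds the block flat on the jig (28 to 43 mm), within 0.14 rad of square and 15 mm of centre, at rest, pressing the plate with 4.5 to 15 N and 8 to 18 mm of travel (between the marks), for the last second (all of step 1 and contact force between the fingers and bush0 below 0.1 N and contact force between the fingers and bush1 below 0.1 N and contact force between the fingers and bush2 below 0.1 N and contact force between the fingers and bush3 below 0.1 N and contact force between the fingers and bush4 below 0.1 N and value of joint stop between 0.008 and 0.018 m and contact force between block and stop_c0 between 4.5 and 15 N and contact force between any of the fingers, the arm and block above 2 N and angle between the x axis of block and the x axis of jig, either way round below 0.14 rad and angle between block's own z axis and vertical below 0.12 rad and y of block_c in the frame of jig between -0.015 and 0.015 m and z of block_c in the frame of jig between 0.028 and 0.043 m and linear speed of block below 0.02 m/s); the arm keeps its last pose, push and grip.
It fails at once if the stop plate is run to its end stop (value of joint stop above 0.025 m).
It fails at once if a bystander is pushed more than 30 mm (distance of any of collar, driver, resin_big, resin_small, cup, stick, mould from where it was at the start of the episode above 0.03 m).
It also fails if it takes over 72 s, if anything falls off the work surface, if the arm or the gripper's body presses on something with over 40 N, if the wrist force passes 120 N, or if a joint passes its speed limit or range.

## Working session

There is one attempt and no reset: what is moved stays moved. The work goes in short steps, Python scripts to look and compute and a tool call to move; the robot and the scene stay as the last step left them, time stands still between calls to the robot, and variables do not carry over. Pictures are saved under pics/ and viewed, and the job is handed in when it is done.

Besides the shell and the picture viewer there is one more tool, called after "Call:" as a command line: name --pt "numbers of a row" for each row, then --argument value for the rest. carry_out: Moves the arm, as the interface text tells. Its arguments: {"type":"object","properties":{"increments":{"type":"array"},"squeeze":{"type":"number"}},"required":["increments"]}

```bash
mkdir -p pics; ls
python3 - <<'E'
from workcell import sensors, vision
import cv2,json
print(sensors.get_obs())
for n in("top","side"):
    im=vision.camera(n); cv2.imwrite(f"pics/{n}0.png",im[:,:,::-1])
    c=vision.calibration(n); print(n,c)
E
```

```text
pics
{'time': 0.0, 'q': array([-7.62004492e+01,  5.01158830e+00,  1.00335024e+01,  9.51003574e+01,
       -1.12275543e-03,  8.99999630e+01]), 'qd': array([-0.05638526,  0.04276831,  0.06008769,  0.02174961,  0.06511792,
        0.03074059]), 'joint_efforts': array([-3.83158665e-03, -5.20387387e+01,  4.64802432e+01,  1.62730302e-02,
       -2.75606089e-05,  1.31642076e-05]), 'ee_pos': array([ 0.13112641, -0.53389258,  0.23056987]), 'tcp_rot': array([-179.18002236,   89.92154859,  104.6195662 ]), 'wrist_force': array([-0.07789689,  0.28080773, -0.34650125]), 'torque': array([-0.01316123,  0.02806098, -0.0125426 ]), 'opening': 0.08508796023774817}
top {'camera_matrix': array([[467.29764535,   0.        , 257.73857993],
       [  0.        , 467.29764535, 188.90040043],
       [  0.        ,   0.        ,   1.        ]]), 'dist': array([-0.03040093,  0.        ,  0.        ,  0.        ,  0.        ]), 'extrinsics': array([[ 0.01900191, -0.99970073,  0.01540699, -0.03642271],
       [ 0.99590315,  0.02028782,  0.088121  , -0.5550015 ],
       [-0.0884072 ,  0.0136694 ,  0.99599062, -1.68567073],
       [ 0.        ,  0.        ,  0.        ,  1.        ]])}
side {'camera_matrix': array([[438.20168406,   0.        , 261.15102876],
       [  0.        , 438.20168406, 192.42903542],
       [  0.        ,   0.        ,   1.        ]]), 'dist': array([0.04166904, 0.        , 0.        , 0.        , 0.        ]), 'extrinsics': array([[-0.96324621, -0.26854157,  0.00649297,  0.52313105],
       [ 0.2016234 , -0.70681945,  0.67805182, -0.15973515],
       [-0.17749574,  0.65443998,  0.73498542, -1.30844031],
       [ 0.        ,  0.        ,  0.        ,  1.        ]])}
```

View pics/top0.png

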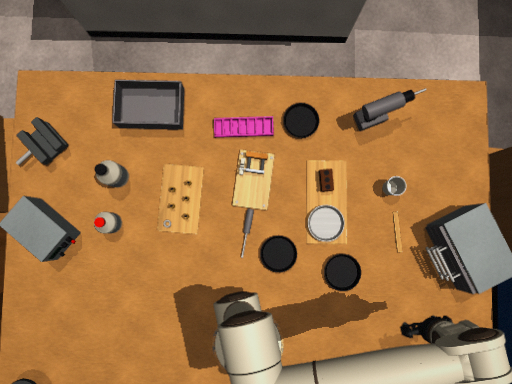

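View pics/side0.png

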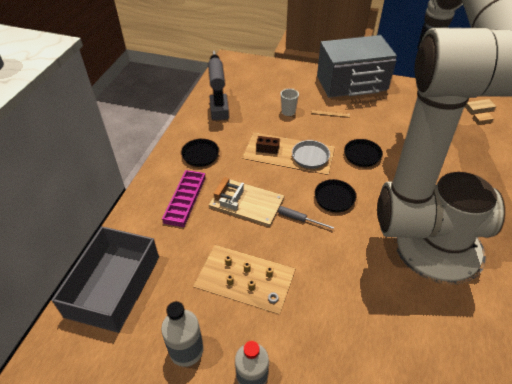

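The top view shows the five bushes on the mat at about (168–190, 180–215), with the collar at (167,225). The jig is at (254,180) with its stop towards the top of the picture, and the block is at (326,180). There are four dish shapes: bare steel (325,223), and black at (278,254), (342,272) and (300,120). The steel one on the mat beside the block is the one meant. I'll confirm it in an enlarged crop.

```bash
cat > h.py <<'E'
import numpy as np, cv2
from workcell import sensors, vision
def ray(n,uv):
    c=vision.calibration(n)
    p=cv2.undistortPoints(np.array(uv,float).reshape(-1,1,2),c["camera_matrix"],c["dist"]).reshape(-1,2)
    E=c["extrinsics"];R=E[:3,:3];t=E[:3,3]
    d=np.c_[p[:,0],-p[:,1],-np.ones(len(p))]@R
    return -R.T@t,d
def plane(n,uv,z):
    o,d=ray(n,uv); return o+d*((z-o[2])/d[:,2])[:,None]
def proj(n,P):
    c=vision.calibration(n);E=c["extrinsics"]
    q=np.atleast_2d(P)@E[:3,:3].T+E[:3,3]; q=q*[1,-1,-1]
    return cv2.projectPoints(q,np.zeros(3),np.zeros(3),c["camera_matrix"],c["dist"])[0].reshape(-1,2)
def tri(uvt,uvs):
    o1,d1=ray("top",[uvt]);o2,d2=ray("side",[uvs]);d1=d1[0]/np.linalg.norm(d1);d2=d2[0]/np.linalg.norm(d2)
    s=np.linalg.lstsq(np.c_[d1,-d2],o2-o1,rcond=None)[0]
    a=o1+s[0]*d1;b=o2+s[1]*d2
    return (a+b)/2,np.linalg.norm(a-b)
E
python3 - <<'E'
import cv2
t=cv2.imread("pics/top0.png");s=cv2.imread("pics/side0.png")
c=lambda im,x0,x1,y0,y1,k:cv2.resize(im[y0:y1,x0:x1],None,fx=k,fy=k,interpolation=cv2.INTER_CUBIC)
cv2.imwrite("pics/ct.png",c(t,150,360,110,245,3.8))
cv2.imwrite("pics/cjig.png",c(t,225,355,145,245,6))
cv2.imwrite("pics/cs.png",c(s,185,345,120,310,3.1))
E
```

```text
(no output)
```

View pics/ct.png

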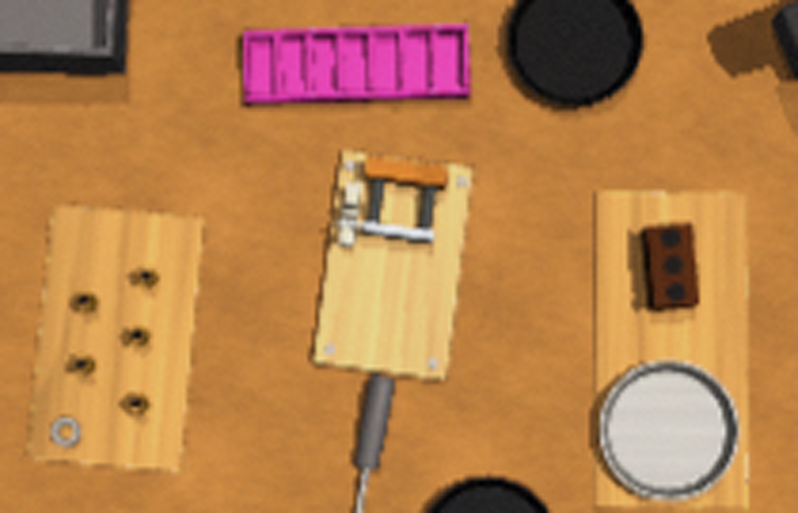

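View pics/cjig.png

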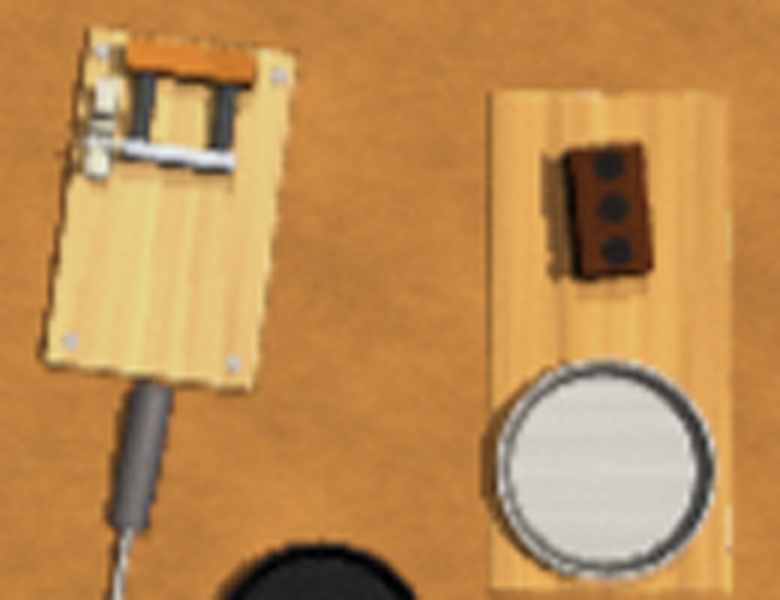

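View pics/cs.png

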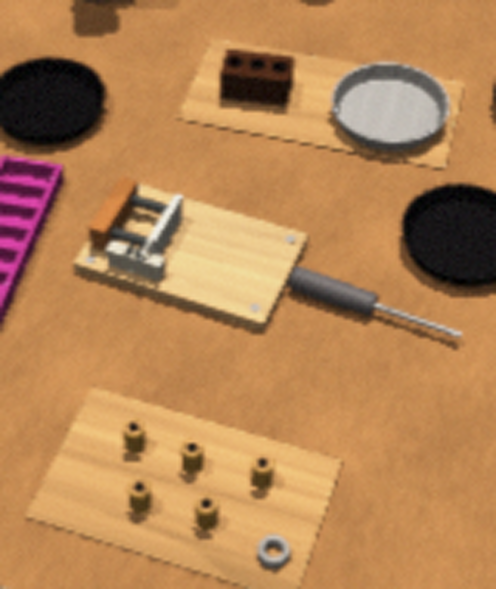

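The crop shows the bare steel dish at (325,223) on the pale mat next to the block; the other three are black. Now I'll measure.

Run:
```python
from h import *
t=cv2.imread("pics/top0.png");s=cv2.imread("pics/side0.png")
def blobs(m,off,amin=3):
    n,l,st,c=cv2.connectedComponentsWithStats(m.astype(np.uint8))
    return [(np.round(c[i]+off,1),st[i,4]) for i in range(1,n) if st[i,4]>=amin]
# bushes
for n,im,(x0,x1,y0,y1) in(("top",t,(163,198,172,222)),("side",s,(215,285,250,297))):
    cr=im[y0:y1,x0:x1].astype(int); g=cr.max(2)
    for th in (60,110):
        print(n,th,blobs(g<th,(x0,y0)))
# block
hsv=cv2.cvtColor(t,cv2.COLOR_BGR2HSV)
m=(t.max(2)<115); m[:160]=0;m[200:]=0;m[:,:312]=0;m[:,340:]=0
mm=m.astype(np.uint8);print('block',blobs(m,(0,0)))
cs,_=cv2.findContours(mm,cv2.RETR_EXTERNAL,cv2.CHAIN_APPROX_NONE);c=max(cs,key=cv2.contourArea);print(cv2.minAreaRect(c),cv2.boxPoints(cv2.minAreaRect(c)).round(1).tolist())
# block holes
print('holes',blobs(hsv[165:195,312:340,1]<110,(312,165)))
# print patch
for y in range(166,195): print(' '.join('%3d/%3d'%(t[y,x,2],t[y,x,0]) for x in range(313,337)))
```

```text
top 60 [(array([171.3, 188.3]), np.int32(3)), (array([185.7, 197.7]), np.int32(3)), (array([185.7, 215.7]), np.int32(3))]
top 110 [(array([188.3, 182.7]), np.int32(6)), (array([172.2, 188.6]), np.int32(11)), (array([185.8, 197.9]), np.int32(9)), (array([171.3, 205.7]), np.int32(7)), (array([185.6, 215.5]), np.int32(8))]
side 60 []
side 110 [(array([227.5, 257.5]), np.int32(4)), (array([228.1, 262.9]), np.int32(24)), (array([246.5, 263.5]), np.int32(4)), (array([246.6, 269.5]), np.int32(25)), (array([269.4, 268.8]), np.int32(5)), (array([269. , 274.6]), np.int32(23)), (array([229.5, 276.5]), np.int32(4)), (array([229.6, 283. ]), np.int32(29)), (array([251., 282.]), np.int32(5)), (array([251.4, 287.6]), np.int32(27)), (array([272.8, 295.6]), np.int32(9))]
block [(array([324.6, 180.1]), np.int32(328))]
((324.0670471191406, 180.10365295410156), (21.644580841064453, 16.233436584472656), 83.6598129272461) [[314.79998779296875, 170.1999969482422], [330.8999938964844, 168.5], [333.29998779296875, 190.0], [317.20001220703125, 191.8000030517578]]
holes [(array([326. , 172.5]), np.int32(16)), (
[... 4944 characters left out ...]
/ 27  66/ 24  57/ 15  85/ 27 120/ 39 120/ 41 123/ 43 158/ 58 170/ 63 169/ 59 164/ 58 174/ 64 222/ 85 231/ 91 231/ 94 231/ 94
229/ 90 230/ 91 227/ 89 224/ 86 191/ 72 202/ 80 216/ 82 203/ 75 174/ 62 164/ 60 167/ 60 177/ 63 193/ 72 186/ 70 188/ 72 204/ 78 210/ 82 212/ 82 203/ 76 197/ 75 224/ 84 231/ 92 232/ 97 232/ 97
229/ 92 230/ 92 228/ 91 224/ 86 212/ 84 205/ 79 215/ 80 224/ 87 204/ 77 201/ 76 207/ 78 211/ 82 209/ 80 199/ 76 204/ 76 210/ 83 210/ 80 212/ 80 204/ 79 199/ 75 226/ 89 231/ 95 231/ 94 230/ 93
230/ 93 228/ 89 226/ 88 224/ 88 213/ 84 205/ 79 213/ 83 223/ 85 202/ 74 203/ 78 207/ 76 211/ 80 209/ 79 201/ 77 203/ 74 207/ 75 211/ 82 226/ 94 224/ 88 218/ 82 228/ 89 231/ 93 231/ 93 232/ 96
```

Run:
```python
from h import *
t=cv2.imread("pics/top0.png");s=cv2.imread("pics/side0.png")
def wc(im,c,r,ch=2,lo=None):
    g=im.max(2).astype(float);y0,y1,x0,x1=int(c[1]-r),int(c[1]+r+2),int(c[0]-r),int(c[0]+r+2)
    p=g[y0:y1,x0:x1];thr=lo;w=np.clip(thr-p,0,None);ys,xs=np.mgrid[y0:y1,x0:x1]
    return (w*xs).sum()/w.sum(),(w*ys).sum()/w.sum()
T=[(188.3,182.7),(172.2,188.6),(185.8,197.9),(171.3,205.7),(185.6,215.5)]
S=[(227.5,257.5),(229.5,276.5),(246.5,263.5),(251,282),(269.4,268.8)]
for a,b in zip(T,S):
    a2=wc(t,a,3,lo=150);b2=wc(s,b,1.5,lo=130)
    P=tri(a2,b2)
    print(np.round(a2,1),np.round(b2,1),'top z33',plane('top',[a2],.030)[0].round(4),'side z33',plane('side',[b2],.033)[0].round(4),'tri',P[0].round(4),round(P[1],4))
# whole bush silhouettes side centroid at z=18
B=[(228.1,262.9),(229.6,283),(246.6,269.5),(251.4,287.6),(269,274.6)]
# dish: steel
print('block holes')
H=plane('top',[(326,172.5),(326.9,179.5),(327.5,186.5)],.043);print(H.round(4)); d=H[0]-H[2];print('yaw',np.degrees(np.arctan2(d[1],d[0])),H.mean(0))
for n,im,(x0,x1,y0,y1) in(("top",t,(300,350,200,248)),("side",s,(288,332,136,174))):
    hsv=cv2.cvtColor(im,cv2.COLOR_BGR2HSV); m=np.zeros(im.shape[:2],np.uint8); m[y0:y1,x0:x1]=(hsv[y0:y1,x0:x1,1]<70)*255
    cs,_=cv2.findContours(m,0,cv2.CHAIN_APPROX_NONE);c=max(cs,key=cv2.contourArea);e=cv2.fitEllipse(cv2.convexHull(c));print('dish',n,e,plane(n,[e[0]],.025).round(4),plane(n,[e[0]],.02).round(4))
# jig board
hsv=cv2.cvtColor(t,cv2.COLOR_BGR2HSV)
print('bench',hsv[190,225],'board',hsv[195,253],t[190,225],t[195,253])
m=np.zeros(t.shape[:2],np.uint8); m[140:215,225:285]=(t[140:215,225:285,1]>155)
m=cv2.morphologyEx(m,cv2.MORPH_CLOSE,np.ones((15,15)))
cs,_=cv2.findContours(m,0,cv2.CHAIN_APPROX_NONE);c=max(cs,key=cv2.contourArea);r=cv2.minAreaRect(c);bp=cv2.boxPoints(r);print(r,bp.round(1).tolist())
P=plane('top',bp,.015);print(P.round(4),[np.linalg.norm(P[i]-P[i-1]).round(4) for i in range(4)])
# orange back block and plate
m=np.zeros(t.shape[:2],bool);R=(slice(148,175),slice(238,275));
m[R]=(hsv[R][...,0]<14)&(hsv[R][...,1]>150);print('orange',m.sum());ys,xs=np.nonzero(m);print(cv2.minAreaRect(np.c_[xs,ys].astype(np.float32)))
big=cv2.resize(t[145:215,228:280],None,fx=10,fy=8,interpolation=cv2.INTER_NEAREST);cv2.imwrite('pics/j1.png',big)
big=cv2.resize(s[175:230,200:290],None,fx=8,fy=8,interpolation=cv2.INTER_NEAREST);cv2.imwrite('pics/j2.png',big)
```

```text
[187.9 182.7] [227.6 257.5] top z33 [0.5728 0.2297 0.03  ] side z33 [0.5773 0.2298 0.033 ] tri [0.5748 0.2298 0.0334] 0.0048
[171.7 189. ] [229.5 276.6] top z33 [0.5485 0.2879 0.03  ] side z33 [0.5526 0.2873 0.033 ] tri [0.5502 0.2876 0.0341] 0.0042
[185.5 198.1] [246.5 263.8] top z33 [0.5164 0.2365 0.03  ] side z33 [0.5201 0.2354 0.033 ] tri [0.5179 0.2362 0.0346] 0.0038
[171.1 205.7] [251.1 282. ] top z33 [0.4875 0.2881 0.03  ] side z33 [0.4915 0.2874 0.033 ] tri [0.4893 0.2878 0.0342] 0.004
[185.5 215.7] [269.3 268.8] top z33 [0.4523 0.2347 0.03  ] side z33 [0.4548 0.2337 0.033 ] tri [0.4534 0.2343 0.0341] 0.0024
block holes
[[ 0.619  -0.2728  0.043 ]
 [ 0.5935 -0.2762  0.043 ]
 [ 0.5679 -0.2785  0.043 ]]
yaw 6.442642879338125 [ 0.59346498 -0.27584     0.043     ]
dish top ((325.5843505859375, 222.8033447265625), (36.3307991027832, 36.87822723388672), 161.38800048828125) [[ 0.4365 -0.2753  0.025 ]] [[ 0.4366 -0.2761  0.02  ]]
dish side ((310.47039794921875, 153.7052459716797), (27.91341209411621, 37.5308952331543), 95.66377258300781) [[ 0.4382 -0.2699  0.025 ]] [[ 0.4388 -0.2755  0.02  ]]
bench [ 15 172 193] board [ 20 119 231] [ 63 130 193] [123 195 231]
((253.17141723632812, 178.9097442626953), (34.814170837402344, 56.16205596923828), 7.765166759490967) [[232.10000610351562, 204.39999389648438], [239.6999969482422, 148.6999969482422], [274.20001220703125, 153.39999389648438], [266.6000061035156, 209.10000610351562]]
[[ 0.4976  0.0672  0.015 ]
 [ 0.7046  0.044   0.015 ]
 [ 0.6897 -0.0842  0.015 ]
 [ 0.4828 -0.0596  0.015 ]] [np.float64(0.1277), np.float64(0.2083), np.float64(0.1291), np.float64(0.2084)]
orange 6
((260.96038818359375, 157.8960418701172), (10.049875259399414, 0.7960297465324402), 5.710592269897461)
```

View pics/j1.png

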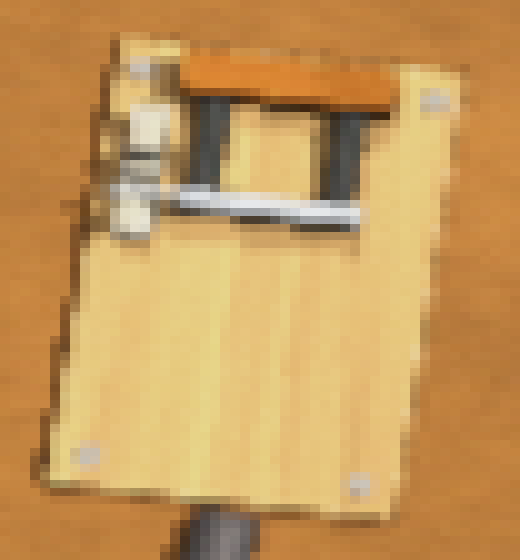

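View pics/j2.png

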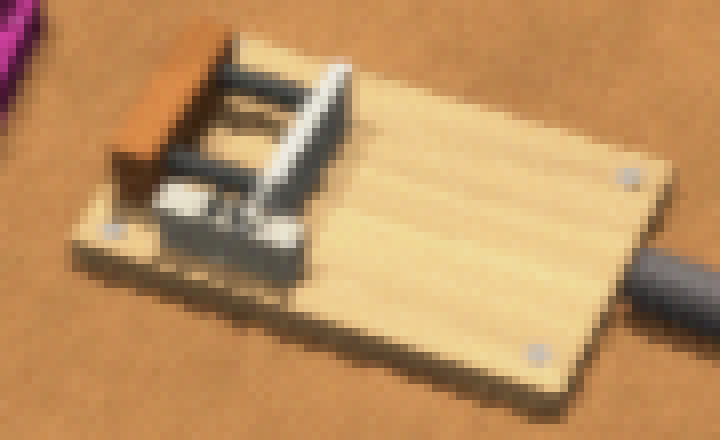

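```bash
cat >> h.py <<'E'
from scipy.spatial.transform import Rotation as Ro
def state():
    o=sensors.get_obs();R=Ro.from_euler('xyz',o['tcp_rot'],degrees=True).as_matrix();return o,R
def go(p=None,jaw=None):
    "total tool-frame shift (mm) to world p and turn about tool x to have jaw line at angle jaw (deg, mod 180)"
    o,R=state();z=R[:,2];a=np.degrees(np.arctan2(z[1],z[0]))
    print('t',round(o['time'],2),'ee',o['ee_pos'].round(4),'jawang',round(a,2),'toolx',R[:,0].round(3),'q',np.round(o['q'],0),'F',o['wrist_force'].round(1),'open',round(o['opening']*1e3,1))
    if jaw is not None:
        d=(jaw-a+90)%180-90; s=-1 if R[2,0]<0 else 1
        print('turn about tool x',round(s*d,2),'q6 now',o['q'][5].round(1)); Rn=Ro.from_euler('z',d,degrees=True).as_matrix()@R
    else: Rn=R
    if p is not None: print('shift after turn mm',(Rn.T@(np.array(p)-o['ee_pos'])*1e3).round(1))
E
python3 - <<'E'
from h import *
go([.5748,.2298,.10],90)
P=plane('side',[(200+75/8,175+245/8),(200+240/8,175+35/8),(200+670/8,175+160/8),(200+565/8,175+395/8)],.015);print(P.round(4),P.mean(0),[np.linalg.norm(P[i]-P[i-1]).round(4) for i in range(4)])
for i in range(4): d=P[i]-P[i-1];print(np.degrees(np.arctan2(d[1],d[0])))
E
```

```text
t 0.1 ee [ 0.1311 -0.5339  0.2307] jawang -76.2 toolx [-0.     0.001 -1.   ] q [-76.   5.  10.  95.  -0.  90.] F [ 0.   0.5 -0.6] open 85.7
turn about tool x 13.8 q6 now 90.0
shift after turn mm [ 131.6  443.7 -763.6]
[[ 0.7005  0.0474  0.015 ]
 [ 0.6743 -0.0812  0.015 ]
 [ 0.4842 -0.0617  0.015 ]
 [ 0.4942  0.0676  0.015 ]] [ 0.5882952  -0.00695155  0.015     ] [np.float64(0.2072), np.float64(0.1313), np.float64(0.1911), np.float64(0.1297)]
-5.602549005895608
-101.49093471670824
174.13587571787056
85.54554033057443
```

Call:
carry_out --pt "-10.5 0 0 0 0 0 50" --pt "-10.5 0 0 0 0 0 50" --pt "-10.5 0 0 0 0 0 50" --pt "-10.5 0 0 0 0 0 50" --pt "-10.5 0 0 0 0 0 50" --pt "-10.5 0 0 0 0 0 50" --pt "-10.5 0 0 0 0 0 50" --pt "-10.5 0 0 0 0 0 50" --pt "-10.5 0 0 0 0 0 50" --pt "-10.5 0 0 0 0 0 50" --pt "-10.5 0 0 0 0 0 50" --pt "-10.5 0 0 0 0 0 50"

```text
time: 1.6
ee_pos: [0.1311, -0.534, 0.2309]
tcp_rot: [53.0, 90.0, 103.2]
wrist_force: [-0.9, -0.3, -0.2]
opening: 0.0427
```

Call:
carry_out --pt "-10.2 0 0 0 0 0 50" --pt "-10 0 0 0 0 0 50" --pt "-10 0 0 0 0 0 50" --pt "-10 0 0 0 0 0 50"

```text
time: 2.1
ee_pos: [0.1311, -0.534, 0.2309]
tcp_rot: [13.9, 90.0, 104.2]
wrist_force: [0.5, 1.3, 1.2]
opening: 0.0427
```

```bash
python3 -c "
from h import *
go([.5748,.2298,.06],90)"
```

```text
t 2.1 ee [ 0.1311 -0.534   0.2309] jawang 90.32 toolx [-0.     0.001 -1.   ] q [-76.   5.  10.  95.  -0. -77.] F [0.5 1.3 1.2] open 42.7
turn about tool x 0.32 q6 now -76.5
shift after turn mm [ 171.4 -443.7  763.7]
```

Call:
carry_out --pt "0.3 0 0 6 -28 48 50" --pt "0 0 0 6 -28 48 50" --pt "0 0 0 6 -28 48 50" --pt "0 0 0 6 -28 48 50" --pt "0 0 0 6 -28 48 50" --pt "0 0 0 6 -28 48 50" --pt "0 0 0 6 -28 48 50" --pt "0 0 0 6 -28 48 50" --pt "0 0 0 6 -28 48 50" --pt "0 0 0 6 -28 48 50" --pt "0 0 0 6 -28 48 50" --pt "0 0 0 6 -28 48 50"

```text
time: 3.6
ee_pos: [0.4705, 0.0421, 0.1589]
tcp_rot: [168.3, 90.0, -102.0]
wrist_force: [0.7, -1.3, -0.3]
opening: 0.0428
```

```bash
python3 -c "
from h import *
go([.5748,.2298,.06],90)"
```

```text
t 3.6 ee [0.4705 0.0421 0.1589] jawang 89.72 toolx [-0. -0. -1.] q [ 5. -7. -9. 87. -0.  5.] F [ 0.7 -1.3 -0.3] open 42.8
turn about tool x -0.28 q6 now 5.4
shift after turn mm [  98.9 -104.3  187.7]
```

Call:
carry_out --pt "0 0 0 25 -26 47 50" --pt "0 0 0 25 -26 47 50" --pt "0 0 0 25 -26 47 50" --pt "0 0 0 24 -26 47 50" --pt "0 0 0 0 0 0 50" --pt "0 0 0 0 0 0 50"

```text
time: 4.35
ee_pos: [0.5745, 0.2274, 0.0599]
tcp_rot: [120.9, 89.9, -149.4]
wrist_force: [0.2, -0.2, 0.6]
opening: 0.0425
```

```bash
cat > look.py <<'E'
import sys
from h import *
tag=sys.argv[1];x0,x1,y0,y1=map(int,sys.argv[3:7]);n=sys.argv[2]
im=vision.camera(n)[:,:,::-1]
k=min(780/(x1-x0),580/(y1-y0))
cv2.imwrite(f'pics/{tag}.png',cv2.resize(im[y0:y1,x0:x1],None,fx=k,fy=k,interpolation=cv2.INTER_CUBIC))
cv2.imwrite(f'pics/{tag}_raw.png',im)
print('scale',k)
E
python3 look.py s1 side 190 310 200 310; python3 -c "
from h import *
go([.5748,.2298,.06],90)"
```

```text
scale 5.2727272727272725
t 4.4 ee [0.5748 0.2271 0.0608] jawang 89.68 toolx [ 0. -0. -1.] q [22. 14.  2. 77. -0. 22.] F [-0.5  0.2 -0.1] open 42.7
turn about tool x -0.32 q6 now 21.9
shift after turn mm [ 0.8 -0.   2.7]
```

View pics/s1.png

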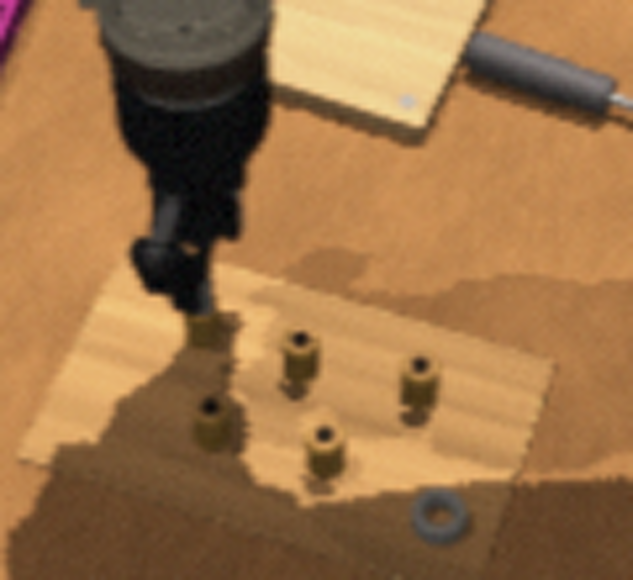

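The picture shows the fingers above bush 0 (bush at about (205,330) in the crop), in line with it. Descending.

Call:
carry_out --pt "0 0 0 18 0 2 50" --pt "0 0 0 18 0 0 50" --pt "0 0 0 17 0 0 50" --pt "0 0 0 0 0 0 50" --pt "0 0 0 0 0 0 10" --pt "0 0 0 0 0 0 10" --pt "0 0 0 0 0 0 10" --pt "0 0 0 0 0 0 10" --squeeze 30

```text
time: 5.4
ee_pos: [0.5753, 0.2299, 0.0079]
tcp_rot: [-67.6, 89.9, 22.1]
wrist_force: [0.7, -0.5, 2.5]
opening: 0.0186
```

Call:
carry_out --pt "0 0 0 -40 0 0 10" --pt "0 0 0 -42 0 0 10" --pt "0 0 0 0 10 -50 10" --pt "0 0 0 0 10 -50 10" --pt "0 0 0 0 10 -50 10" --pt "0 0 0 0 10 -50 10" --pt "0 0 0 0 10 -50 10" --pt "0 0 0 0 10 -50 10" --pt "0 0 0 0 10 -50 10" --pt "0 0 0 0 10 -50 10" --pt "0 0 0 0 10 -50 10" --pt "0 0 0 0 10 -50 10"

```text
time: 6.9
ee_pos: [0.4718, -0.2714, 0.0895]
tcp_rot: [-110.0, 90.0, -20.3]
wrist_force: [1.0, 0.6, -0.3]
opening: 0.0189
```

```bash
python3 look.py s2 side 190 350 110 310; python3 -c "
from h import *
go([.4675,-.2757,.013],90)"
```

```text
scale 2.9
t 6.95 ee [ 0.4706 -0.2761  0.0893] jawang 89.53 toolx [-0.    -0.003 -1.   ] q [-30.   4.  -7.  79.  -0. -30.] F [-3.6 -3.4 -1.4] open 18.9
turn about tool x -0.47 q6 now -29.9
shift after turn mm [76.3  3.1  0.6]
```

View pics/s2.png

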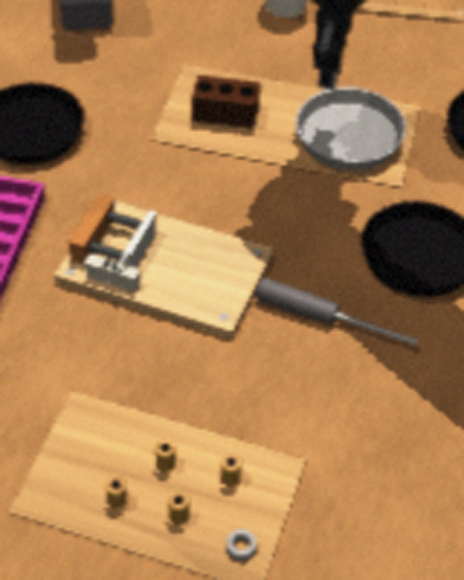

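Call:
carry_out --pt "-0.4 0 0 26 3 0 10" --pt "0 0 0 25 0 0 10" --pt "0 0 0 15 0 0 10" --pt "0 0 0 9 0 0 10" --pt "0 0 0 0 0 0 10" --pt "0 0 0 0 0 0 38" --pt "0 0 0 0 0 0 38" --pt "0 0 0 0 0 0 38" --pt "0 0 0 -35 0 0 38" --pt "0 0 0 -40 0 0 38"

```text
time: 8.2
ee_pos: [0.4689, -0.2695, 0.0898]
tcp_rot: [58.7, 89.9, 148.8]
wrist_force: [0.8, -1.3, 0.1]
opening: 0.0324
```

```bash
python3 look.py s3 side 190 350 110 310; python3 -c "
from h import *
go([.5179,.2362,.06],90)"
```

```text
scale 2.9
t 8.25 ee [ 0.4709 -0.2707  0.096 ] jawang 90.1 toolx [ 0.005 -0.003 -1.   ] q [-30.   3.  -7.  80.  -0. -30.] F [ 0.4 -0.2  5.3] open 32.7
turn about tool x 0.1 q6 now -30.0
shift after turn mm [ 34.7 -46.8 507. ]
```

View pics/s3.png

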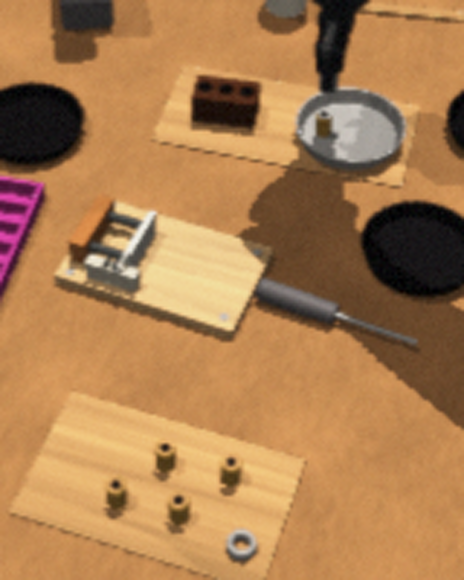

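Bush 0 stands upright in the dish at crop (323,124). Next, bush 2.

Call:
carry_out --pt "0 0 0 0 -4.5 51 50" --pt "0 0 0 0 -4.5 51 50" --pt "0 0 0 0 -4.5 51 50" --pt "0 0 0 0 -4.5 51 50" --pt "0 0 0 0 -4.5 51 50" --pt "0 0 0 0 -4.5 51 50" --pt "0 0 0 0 -4.5 51 50" --pt "0 0 0 0 -4.5 51 50" --pt "0 0 0 0 -4.5 50 50" --pt "0 0 0 12 -4 49 50" --pt "0 0 0 15 0 0 50" --pt "0 0 0 0 0 0 50"

```text
time: 9.75
ee_pos: [0.512, 0.2368, 0.0609]
tcp_rot: [119.4, 89.8, -150.5]
wrist_force: [-0.8, -0.0, -0.9]
opening: 0.0424
```

```bash
python3 look.py s4 side 190 310 200 310;python3 -c "
from h import *
go([.5179,.2362,.007],90)"
```

```text
scale 5.2727272727272725
t 9.8 ee [0.5126 0.2365 0.0619] jawang 90.07 toolx [-0.001 -0.001 -1.   ] q [25.  7. -6. 77. -0. 25.] F [0.7 0.4 0.3] open 43.0
turn about tool x 0.07 q6 now 24.7
shift after turn mm [54.9 -5.4 -0.3]
```

View pics/s4.png

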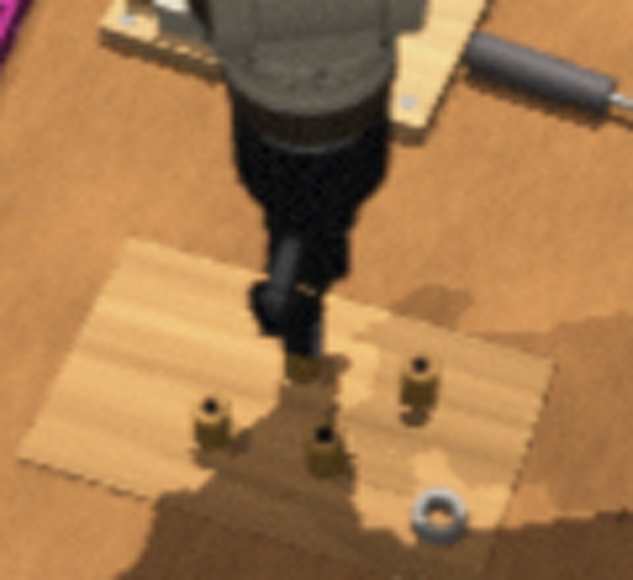

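The fingers hover over bush 2 (crop (305,370)) and need about 5 mm more in +x. Going down and gripping.

Call:
carry_out --pt "0 0 0 10 -5 0 50" --pt "0 0 0 18 0 0 50" --pt "0 0 0 18 0 0 50" --pt "0 0 0 8 0 0 50" --pt "0 0 0 0 0 0 50" --pt "0 0 0 0 0 0 10" --pt "0 0 0 0 0 0 10" --pt "0 0 0 0 0 0 10" --pt "0 0 0 0 0 0 10" --pt "0 0 0 -40 0 0 10" --pt "0 0 0 -42 0 0 10" --pt "0 0 0 0 0 0 10"

```text
time: 11.3
ee_pos: [0.5195, 0.238, 0.0937]
tcp_rot: [-65.7, 89.7, 24.4]
wrist_force: [0.2, 0.3, -0.8]
opening: 0.0186
```

```bash
python3 -c "
from h import *
go([.4375,-.2757,.09],90)"
```

```text
t 11.3 ee [0.5195 0.238  0.0937] jawang 90.1 toolx [ 0.005  0.002 -1.   ] q [25.  7. -3. 80. -0. 25.] F [ 0.2  0.3 -0.8] open 18.6
turn about tool x 0.1 q6 now 24.5
shift after turn mm [   2.2   82.  -513.7]
```

Call:
carry_out --pt "0 0 0 0 8 -51 10" --pt "0 0 0 0 8 -51 10" --pt "0 0 0 0 8 -51 10" --pt "0 0 0 0 8 -51 10" --pt "0 0 0 0 8 -51 10" --pt "0 0 0 0 8 -51 10" --pt "0 0 0 0 8 -51 10" --pt "0 0 0 0 8 -51 10" --pt "0 0 0 0 8 -51 10" --pt "0 0 0 0 8 -51 10" --pt "0 0 0 0 0 0 10" --pt "0 0 0 0 0 0 10"

```text
time: 12.8
ee_pos: [0.4383, -0.2724, 0.0893]
tcp_rot: [50.5, 89.9, 140.6]
wrist_force: [-0.4, 0.7, -1.1]
opening: 0.0183
```

```bash
python3 -c "
from h import *
go([.4375,-.2757,.014],90)"
```

```text
t 12.8 ee [ 0.4383 -0.2724  0.0893] jawang 90.06 toolx [-0.001  0.001 -1.   ] q [-32.   0. -11.  79.   0. -32.] F [-0.4  0.7 -1.1] open 18.3
turn about tool x 0.06 q6 now -31.9
shift after turn mm [75.2  0.7 -3.4]
```

Call:
carry_out --pt "0 0 0 26 0 -3 10" --pt "0 0 0 25 0 0 10" --pt "0 0 0 15 0 0 10" --pt "0 0 0 9 0 0 10" --pt "0 0 0 0 0 0 10" --pt "0 0 0 0 0 0 38" --pt "0 0 0 0 0 0 38" --pt "0 0 0 0 0 0 38" --pt "0 0 0 -35 0 0 38" --pt "0 0 0 -40 0 0 38" --pt "0 0 0 0 0 0 38"

```text
time: 14.18
ee_pos: [0.4404, -0.2769, 0.0938]
tcp_rot: [-122.0, 89.7, -31.9]
wrist_force: [0.3, 0.1, -0.7]
opening: 0.0325
```

```bash
python3 look.py s5 side 270 340 120 180; python3 -c "
from h import *
go([.4534,.2343,.06],90)"
```

```text
scale 9.666666666666666
t 14.22 ee [ 0.4396 -0.2763  0.0917] jawang 90.09 toolx [ 0.002 -0.002 -1.   ] q [-32.   0. -10.  79.   0. -32.] F [-0.1 -0.1 -0.5] open 32.7
turn about tool x 0.09 q6 now -32.2
shift after turn mm [ 31.  -13.7 510.7]
```

View pics/s5.png

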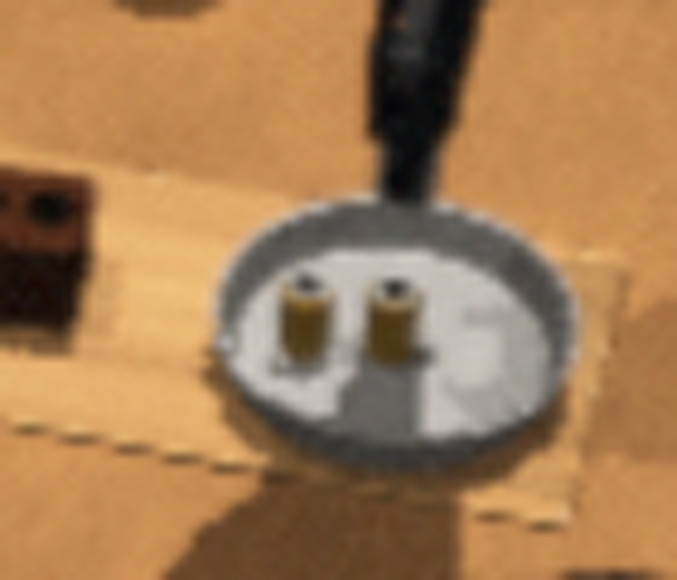

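Two bushes stand upright in the dish, at crop (305,320) and (393,320). Next, bush 4.

Call:
carry_out --pt "0 0 0 0 -1.5 51 50" --pt "0 0 0 0 -1.5 51 50" --pt "0 0 0 0 -1.5 51 50" --pt "0 0 0 0 -1.5 51 50" --pt "0 0 0 0 -1.5 51 50" --pt "0 0 0 0 -1.5 51 50" --pt "0 0 0 0 -1.5 51 50" --pt "0 0 0 0 -1.5 51 50" --pt "0 0 0 0 -1.5 51 50" --pt "0 0 0 12 0 51 50" --pt "0 0 0 17 0 0 50" --pt "0 0 0 0 0 0 50"

```text
time: 15.72
ee_pos: [0.45, 0.2334, 0.0589]
tcp_rot: [120.3, 89.8, -149.6]
wrist_force: [-0.8, 0.1, -0.4]
opening: 0.0426
```

```bash
python3 look.py s6 side 190 310 200 310;python3 -c "
from h import *
go([.4534,.2343,.007],90)"
```

```text
scale 5.2727272727272725
t 15.78 ee [0.4507 0.2332 0.0601] jawang 90.07 toolx [-0.002 -0.001 -1.   ] q [ 27.  -0. -15.  76.  -0.  27.] F [ 0.  -0.6  0.9] open 42.8
turn about tool x 0.07 q6 now 27.3
shift after turn mm [53.1 -2.8  1.2]
```

View pics/s6.png

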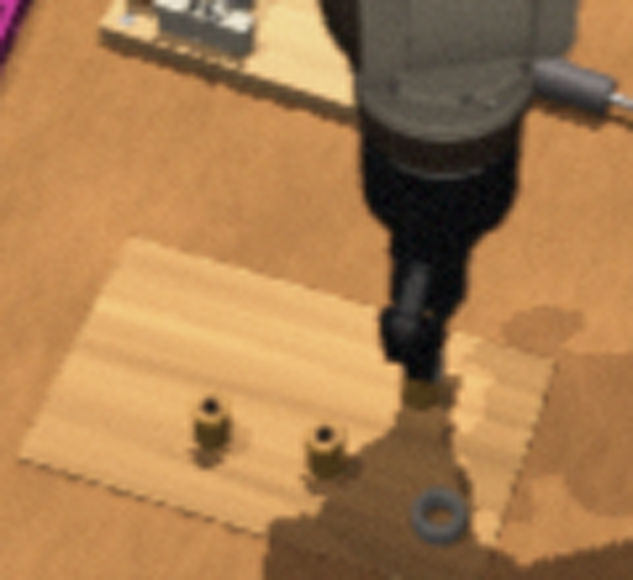

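The fingers are over bush 4 (crop (420,390)).

Call:
carry_out --pt "0 0 0 10 -3 1 50" --pt "0 0 0 18 0 0 50" --pt "0 0 0 18 0 0 50" --pt "0 0 0 6 0 0 50" --pt "0 0 0 0 0 0 50" --pt "0 0 0 0 0 0 10" --pt "0 0 0 0 0 0 10" --pt "0 0 0 0 0 0 10" --pt "0 0 0 0 0 0 10" --pt "0 0 0 -40 0 0 10" --pt "0 0 0 -42 0 0 10" --pt "0 0 0 0 0 0 10"

```text
time: 17.27
ee_pos: [0.456, 0.236, 0.0945]
tcp_rot: [-62.8, 89.7, 27.3]
wrist_force: [0.3, 0.8, -0.8]
opening: 0.0185
```

Call:
carry_out --pt "0 0 0 0 4.5 -51 10" --pt "0 0 0 0 4.5 -51 10" --pt "0 0 0 0 4.5 -51 10" --pt "0 0 0 0 4.5 -51 10" --pt "0 0 0 0 4.5 -51 10" --pt "0 0 0 0 4.5 -51 10" --pt "0 0 0 0 4.5 -51 10" --pt "0 0 0 0 4.5 -51 10" --pt "0 0 0 0 4.5 -51 10" --pt "0 0 0 0 4.5 -51 10" --pt "0 0 0 0 0 0 10" --pt "0 0 0 0 0 0 10"

```text
time: 18.77
ee_pos: [0.4098, -0.2744, 0.0902]
tcp_rot: [49.3, 89.9, 139.3]
wrist_force: [-0.4, -0.0, 0.3]
opening: 0.0185
```

```bash
python3 -c "
from h import *
go([.407,-.2757,.014],90)"
```

```text
t 18.77 ee [ 0.4098 -0.2744  0.0902] jawang 90.06 toolx [-0.001  0.001 -1.   ] q [-34.  -3. -14.  80.   0. -34.] F [-0.4 -0.   0.3] open 18.5
turn about tool x 0.06 q6 now -33.9
shift after turn mm [76.2  2.7 -1.4]
```

Call:
carry_out --pt "0 0 0 26 3 -1 10" --pt "0 0 0 25 0 0 10" --pt "0 0 0 15 0 0 10" --pt "0 0 0 10 0 0 10" --pt "0 0 0 0 0 0 10" --pt "0 0 0 0 0 0 38" --pt "0 0 0 0 0 0 38" --pt "0 0 0 0 0 0 38" --pt "0 0 0 -35 0 0 38" --pt "0 0 0 -40 0 0 38" --pt "0 0 0 0 0 0 90"

```text
time: 20.15
ee_pos: [0.4088, -0.2769, 0.0936]
tcp_rot: [-124.0, 89.7, -34.0]
wrist_force: [-0.6, -0.2, -0.5]
opening: 0.0496
```

```bash
python3 look.py s7 side 230 340 120 200; python3 -c "
from h import *
go([.595,-.2757,.09],96.4)
# block via side view: holes at z=.043
im=cv2.imread('pics/side0.png')
g=im.max(2)[134:158,252:285]
m=(cv2.cvtColor(im,cv2.COLOR_BGR2HSV)[134:158,252:285,1]<110)&(g<60)
n,l,st,c=cv2.connectedComponentsWithStats(m.astype(np.uint8))
print([(c[i]+[252,134],st[i,4]) for i in range(1,n) if st[i,4]>3])
"
```

```text
scale 7.090909090909091
t 20.2 ee [ 0.4081 -0.2764  0.0916] jawang 90.09 toolx [ 0.002 -0.002 -1.   ] q [-34.  -3. -14.  79.  -0. -34.] F [ 0.2  1.1 -0.1] open 56.7
turn about tool x -6.31 q6 now -34.2
shift after turn mm [   2.1 -185.9  -20.1]
[]
```

View pics/s7.png

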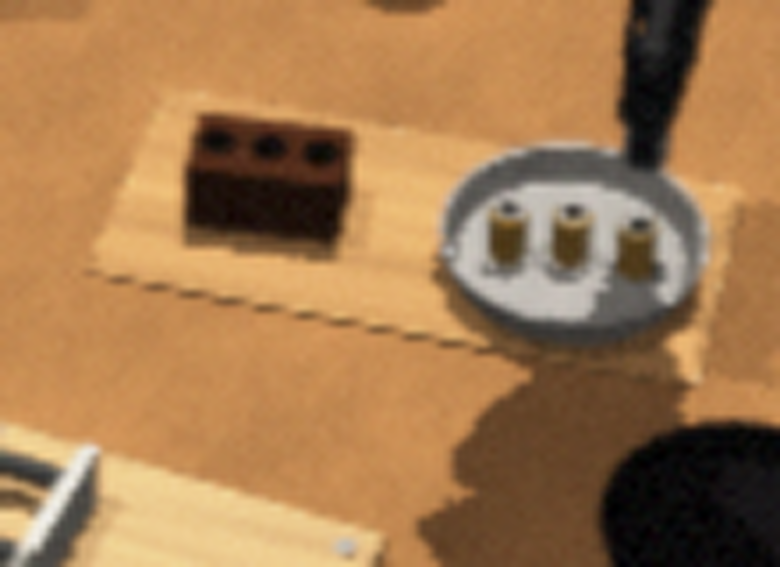

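The dish holds three upright bushes, at crop (508,238), (572,238) and (636,245). The block is at (268,175), with its holes at (218,139), (269,147) and (321,152).

```bash
python3 -c "
from h import *
H=plane('side',np.array([(218,139),(269,147),(321,152)])/7.0909+[230,120],.041);print(H.round(4));d=H[0]-H[2];print(np.degrees(np.arctan2(d[1],d[0])),H.mean(0))
for z in (.043,): print(plane('top',[(326.9,179.5)],z),tri((326.9,179.5),(267.9,140.7)))
go([.587,-.2757,.09],96.4)
"
```

```text
[[ 0.6221 -0.2768  0.041 ]
 [ 0.5957 -0.278   0.041 ]
 [ 0.5696 -0.2815  0.041 ]]
5.065743750044917 [ 0.5957746  -0.27874159  0.041     ]
[[ 0.59345008 -0.27620649  0.043     ]] (array([ 0.59440093, -0.27608131,  0.04283649]), np.float64(0.0018830450474360393))
t 20.2 ee [ 0.4081 -0.2764  0.0916] jawang 90.09 toolx [ 0.002 -0.002 -1.   ] q [-34.  -3. -14.  79.  -0. -34.] F [ 0.2  1.1 -0.1] open 56.7
turn about tool x -6.31 q6 now -34.2
shift after turn mm [   2.  -177.9  -19.2]
```

Call:
carry_out --pt "-6.3 0 0 0 0 0 90" --pt "0 0 0 0 -45 -4 90" --pt "0 0 0 0 -45 -4 90" --pt "0 0 0 0 -45 -4 90" --pt "0 0 0 0 -43 -7 90" --pt "0 0 0 0 0 0 90" --pt "0 0 0 0 0 0 90"

```text
time: 21.08
ee_pos: [0.5855, -0.2747, 0.0889]
tcp_rot: [60.7, 89.9, 157.1]
wrist_force: [-0.3, 0.1, -0.2]
opening: 0.0768
```

```bash
python3 look.py t8 top 295 355 150 200; python3 look.py s8 side 230 340 110 190; python3 -c "
from h import *
go([.587,-.2757,.009],96.4)
"
```

```text
scale 11.6
scale 7.090909090909091
t 21.18 ee [ 0.5853 -0.275   0.0901] jawang 96.37 toolx [-0.001  0.    -1.   ] q [-25.  18.   9.  82.  -0. -32.] F [-0.3 -0.3 -0.1] open 76.7
turn about tool x -0.03 q6 now -31.5
shift after turn mm [81.1 -1.6 -0.9]
```

View pics/s8.png

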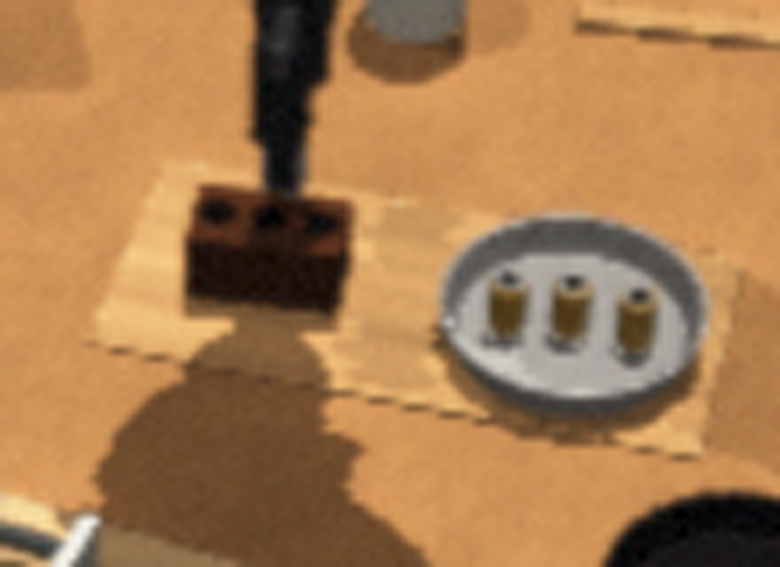

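View pics/t8.png

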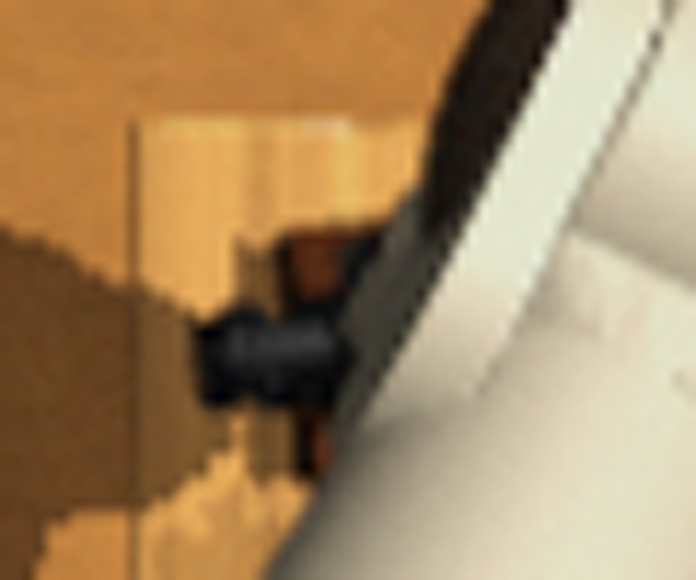

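The gripper straddles the block lengthwise-square, a little behind its middle hole. Descending and gripping.

Call:
carry_out --pt "0 0 0 30 0 -1 90" --pt "0 0 0 25 0 0 90" --pt "0 0 0 16 0 0 90" --pt "0 0 0 10 0 0 90" --pt "0 0 0 0 0 0 90" --pt "0 0 0 0 0 0 40" --pt "0 0 0 0 0 0 40" --pt "0 0 0 0 0 0 40" --pt "0 0 0 0 0 0 40" --pt "0 0 0 0 0 0 40" --pt "0 0 0 0 0 0 40" --squeeze 50

```text
time: 22.55
ee_pos: [0.5871, -0.2762, 0.0104]
tcp_rot: [-123.0, 89.9, -26.6]
wrist_force: [0.4, -0.5, 5.1]
opening: 0.0442
```

```bash
python3 -c "
from h import *
go()
"
```

```text
t 22.55 ee [ 0.5871 -0.2762  0.0104] jawang 96.4 toolx [ 0.002 -0.001 -1.   ] q [-25.  20.   3.  73.  -0. -32.] F [ 0.4 -0.5  5.1] open 44.2
```

Call:
carry_out --pt "0 0 0 -35 0 0 40" --pt "0 0 0 -45 0 0 40" --pt "6.6 0 0 0 0 0 40" --pt "6.5 0 0 0 0 0 40" --pt "0 0 0 0 0 0 40"

```text
time: 23.18
ee_pos: [0.5862, -0.2758, 0.0888]
tcp_rot: [66.1, 90.0, 149.5]
wrist_force: [-0.8, 0.8, -2.2]
opening: 0.0443
```

```bash
python3 -c "
from h import *
go([.5566,-.0035,.09],83.3)
"
```

```text
t 23.18 ee [ 0.5862 -0.2758  0.0888] jawang 83.34 toolx [-0.001  0.    -1.   ] q [-25.  18.   9.  82.   0. -19.] F [-0.8  0.8 -2.2] open 44.3
turn about tool x 0.04 q6 now -18.5
shift after turn mm [ -1.   61.2 266.9]
```

Call:
carry_out --pt "0 0 0 0 10 45 40" --pt "0 0 0 0 10 45 40" --pt "0 0 0 0 10 45 40" --pt "0 0 0 0 10 45 40" --pt "0 0 0 0 10 45 40" --pt "0 0 0 0 11 42 40" --pt "0 0 0 0 0 0 40" --pt "0 0 0 0 0 0 40" --pt "0 0 0 10 0 0 40" --pt "0 0 0 20 0 0 40" --pt "0 0 0 15 0 0 40" --pt "0 0 0 0 0 0 40"

```text
time: 24.68
ee_pos: [0.556, -0.0041, 0.0425]
tcp_rot: [96.8, 89.8, -180.0]
wrist_force: [-0.3, -0.4, -2.1]
opening: 0.0442
```

```bash
python3 look.py s9 side 190 310 150 240; python3 look.py t9 top 215 295 140 220;python3 -c "
from h import *
go([.5566,-.0035,.024],83.3)
"
```

```text
scale 6.444444444444445
scale 7.25
t 24.77 ee [ 0.5571 -0.0039  0.0444] jawang 83.28 toolx [-0. -0. -1.] q [-0.  6. -9. 75. -0.  6.] F [ 0.8  0.6 -2.1] open 44.1
turn about tool x -0.02 q6 now 6.3
shift after turn mm [20.4  0.5  0.4]
```

View pics/s9.png

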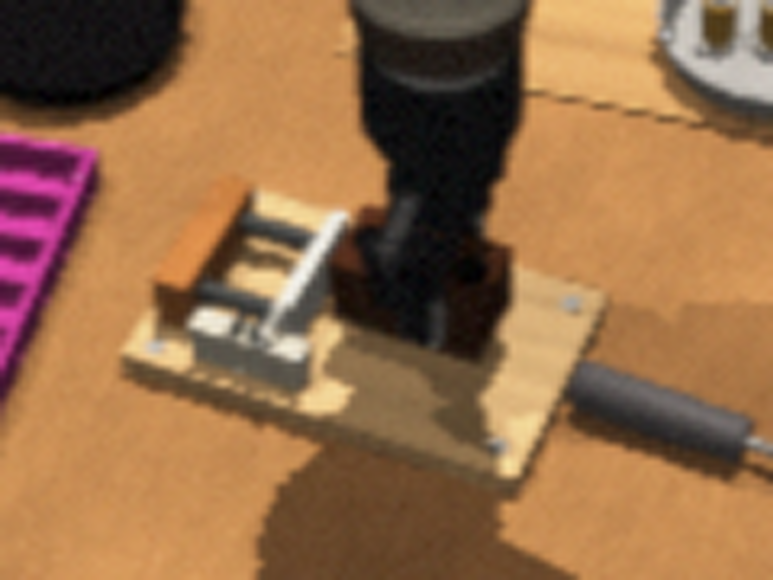

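View pics/t9.png

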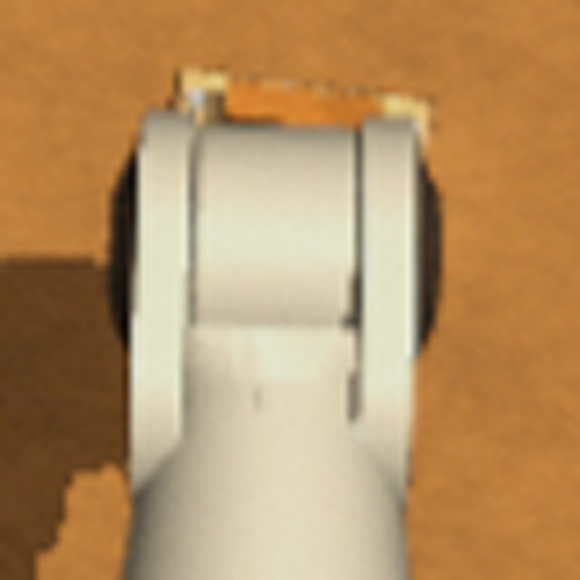

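The side view shows the block (crop (420,280)) hovering square behind the plate (about (310,270)), with a gap. The arm hides it from the top camera. Lowering gently.

Call:
carry_out --pt "0 0 0 10 0 0 40" --pt "0 0 0 8 0 0 40" --pt "0 0 0 2 0 0 40" --pt "0 0 0 0 0 0 40" --pt "0 0 0 0 0 0 40"

```text
time: 25.4
ee_pos: [0.5572, -0.0036, 0.0246]
tcp_rot: [-83.4, 90.0, -0.1]
wrist_force: [1.0, 1.7, -3.1]
opening: 0.0446
```

Call:
carry_out --pt "0 0 0 1 0 0 40" --pt "0 0 0 0.5 0 0 40" --pt "0 0 0 0 0 0 40" --pt "0 0 0 0 0 0 40"

```text
time: 25.9
ee_pos: [0.557, -0.0036, 0.0228]
tcp_rot: [-4.6, 90.0, 78.7]
wrist_force: [-0.5, 0.6, -2.2]
opening: 0.0446
```

Call:
carry_out --pt "0 0 0 0.5 0 0 40" --pt "0 0 0 0.5 0 0 40" --pt "0 0 0 0 0 0 40" --pt "0 0 0 0 0 0 40"

```text
time: 26.4
ee_pos: [0.5571, -0.0036, 0.0224]
tcp_rot: [-90.2, 90.0, -6.9]
wrist_force: [-4.0, 1.2, 6.1]
opening: 0.0444
```

```bash
python3 -c "
from h import *
go()
"
```

```text
t 26.4 ee [ 0.5571 -0.0036  0.0224] jawang 83.3 toolx [ 0. -0. -1.] q [ -0.   7. -11.  72.  -0.   6.] F [-4.   1.2  6.1] open 44.4
```

The block touches the board at TCP z = 0.0224 m, as predicted. I'll ease up 0.5 mm and push forward along tool -y.

Call:
carry_out --pt "0 0 0 -0.5 0 0 40" --pt "0 0 0 0 -4 0 40" --pt "0 0 0 0 -4 0 40" --pt "0 0 0 0 -2 0 40" --pt "0 0 0 0 0 0 40" --pt "0 0 0 0 0 0 40" --pt "0 0 0 0 0 0 40"

```text
time: 27.28
ee_pos: [0.5674, -0.0048, 0.0224]
tcp_rot: [-87.1, 89.9, -3.8]
wrist_force: [0.1, -0.4, 4.0]
opening: 0.0447
```

```bash
python3 look.py s10 side 190 310 150 240; python3 -c "
from h import *
go()
"
```

```text
scale 6.444444444444445
t 27.32 ee [ 0.5674 -0.0048  0.0224] jawang 83.29 toolx [ 0.001 -0.    -1.   ] q [-0.  8. -9. 72. -0.  6.] F [-0.2  0.1  3.1] open 44.6
```

View pics/s10.png

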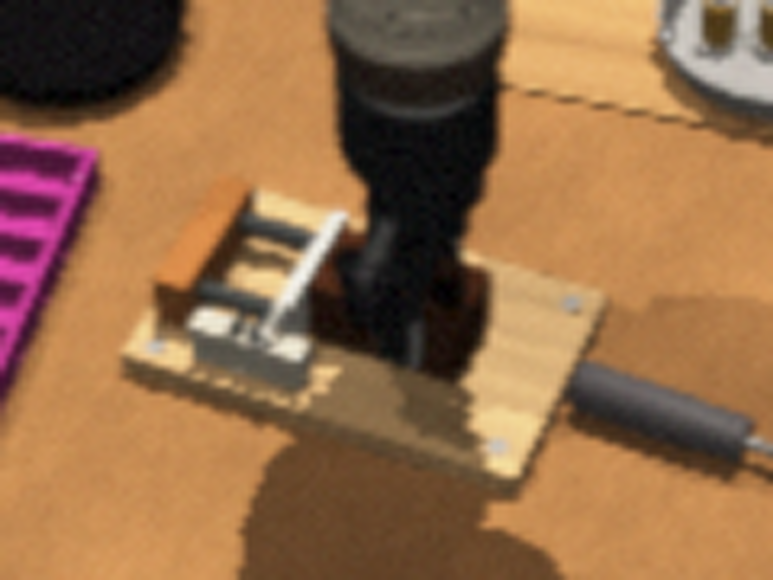

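The block's front edge is just short of the plate; the pointer is at rest and the force is near zero. Continuing in small steps.

Call:
carry_out --pt "0 0 0 0 -2 0 40" --pt "0 0 0 0 -2 0 40" --pt "0 0 0 0 -1 0 40" --pt "0 0 0 0 0 0 40" --pt "0 0 0 0 0 0 40"

```text
time: 27.95
ee_pos: [0.5713, -0.0053, 0.0224]
tcp_rot: [89.5, 89.9, 172.8]
wrist_force: [-5.8, 1.1, 7.3]
opening: 0.0445
```

Call:
carry_out --pt "0 0 0 0 -2 0 40" --pt "0 0 0 0 -2 0 40" --pt "0 0 0 0 -1 0 40" --pt "0 0 0 0 0 0 40" --pt "0 0 0 0 0 0 40"

```text
time: 28.58
ee_pos: [0.5756, -0.0058, 0.0224]
tcp_rot: [90.3, 89.9, 173.6]
wrist_force: [-10.1, 0.9, 10.0]
opening: 0.0446
```

```bash
python3 look.py s11 side 190 310 150 240; python3 -c "
from h import *
go()
"
```

```text
scale 6.444444444444445
t 28.62 ee [ 0.5755 -0.0058  0.0224] jawang 83.31 toolx [-0.003  0.    -1.   ] q [-1. 10. -8. 73.  0.  6.] F [-10.3   1.4   9.5] open 44.3
```

View pics/s11.png

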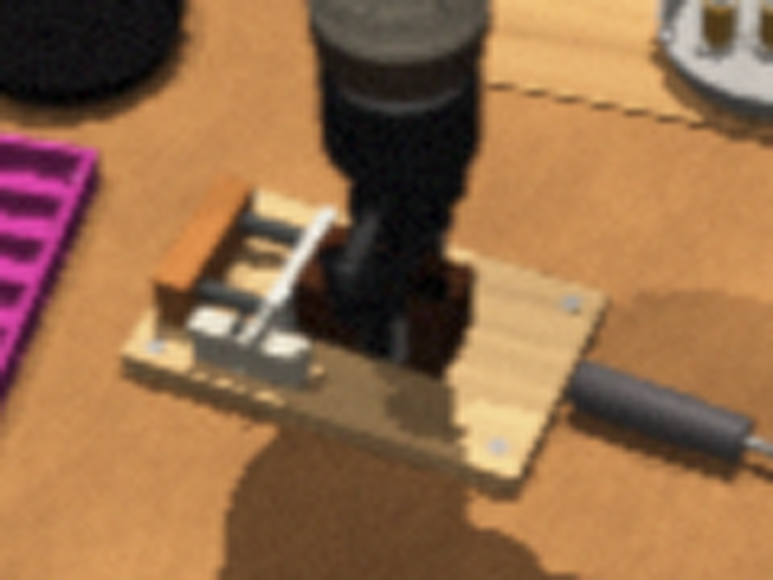

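Call:
carry_out --pt "0 0 0 -0.5 0 0 40" --pt "0 0 0 0 -2 0 40" --pt "0 0 0 0 -2 0 40" --pt "0 0 0 0 0 0 40" --pt "0 0 0 0 0 0 40" --pt "0 0 0 0 0 0 40"

```text
time: 29.38
ee_pos: [0.5792, -0.0062, 0.0225]
tcp_rot: [90.7, 89.8, 174.0]
wrist_force: [-10.0, 1.8, 7.2]
opening: 0.0442
```

```bash
cat > travel.py <<'E'
import sys
from h import *
a=cv2.imread('pics/s9_raw.png');b=cv2.imread(f'pics/{sys.argv[1]}_raw.png')
u=np.array([np.cos(np.radians(-6.5)),np.sin(np.radians(-6.5)),0]);v=np.array([-u[1],u[0],0]);O=np.array([.574,-.0055,0])
def P(x,y,z): return O+u*x+v*y+[0,0,z]
k=proj('side',[P(.049,-.015,.05),P(.059,-.015,.05)]);d=(k[1]-k[0])/10
# profile along the travel direction in px, across plate top, at several y; white centroid by subpixel sampling
out=[]
for y in (-.032,-.028,-.024,-.02,-.016,-.012,.0,.005,.01,.015):
    r=[]
    for im in(a,b):
        xs=np.arange(.030,.085,.0005);pp=proj('side',[P(x,y,.05) for x in xs]).astype(np.float32)
        s=cv2.remap(im,pp[:,0].reshape(1,-1).copy(),pp[:,1].reshape(1,-1).copy(),cv2.INTER_LINEAR)[0].min(1).astype(float)
        w=np.clip(s-140,0,None); i=w.argmax(); w[np.abs(np.arange(len(w))-i)>16]=0
        r.append((w*xs).sum()/max(w.sum(),1e-9)*1e3)
    out.append((y*1e3,round(r[0],1),round(r[1],1),round(r[1]-r[0],1)))
for o in out: print(o)
print('median travel mm',np.median([o[3] for o in out]))
E
python3 look.py s12 side 190 310 150 240; python3 travel.py s11; python3 travel.py s12; python3 -c "
from h import *
go()
"
```

```text
scale 6.444444444444445
(-32.0, np.float64(50.9), np.float64(56.0), np.float64(5.1))
(-28.0, np.float64(51.6), np.float64(57.4), np.float64(5.9))
(-24.0, np.float64(51.4), np.float64(57.4), np.float64(6.0))
(-20.0, np.float64(51.0), np.float64(57.0), np.float64(6.0))
(-16.0, np.float64(50.3), np.float64(56.6), np.float64(6.3))
(-12.0, np.float64(50.2), np.float64(56.5), np.float64(6.3))
(0.0, np.float64(50.6), np.float64(56.9), np.float64(6.4))
(5.0, np.float64(50.3), np.float64(56.7), np.float64(6.4))
(10.0, np.float64(50.4), np.float64(56.7), np.float64(6.2))
(15.0, np.float64(51.0), np.float64(57.4), np.float64(6.4))
median travel mm 6.25
(-32.0, np.float64(50.9), np.float64(60.0), np.float64(9.1))
(-28.0, np.float64(51.6), np.float64(61.0), np.float64(9.4))
(-24.0, np.float64(51.4), np.float64(61.3), np.float64(9.9))
(-20.0, np.float64(51.0), np.float64(60.7), np.float64(9.7))
(-16.0, np.float64(50.3), np.float64(60.2), np.float64(9.9))
(-12.0, np.float64(50.2), np.float64(60.0), np.float64(9.8))
(0.0, np.float64(50.6), np.float64(60.5), np.float64(9.9))
(5.0, np.float64(50.3), np.float64(59.8), np.float64(9.5))
(10.0, np.float64(50.4), np.float64(60.0), np.float64(9.6))
(15.0, np.float64(51.0), np.float64(60.7), np.float64(9.7))
median travel mm 9.7
t 29.43 ee [ 0.5792 -0.0062  0.0225] jawang 83.32 toolx [-0.003  0.    -1.   ] q [-1. 10. -7. 73.  0.  6.] F [-10.2   1.5   7.5] open 44.7
```

View pics/s12.png

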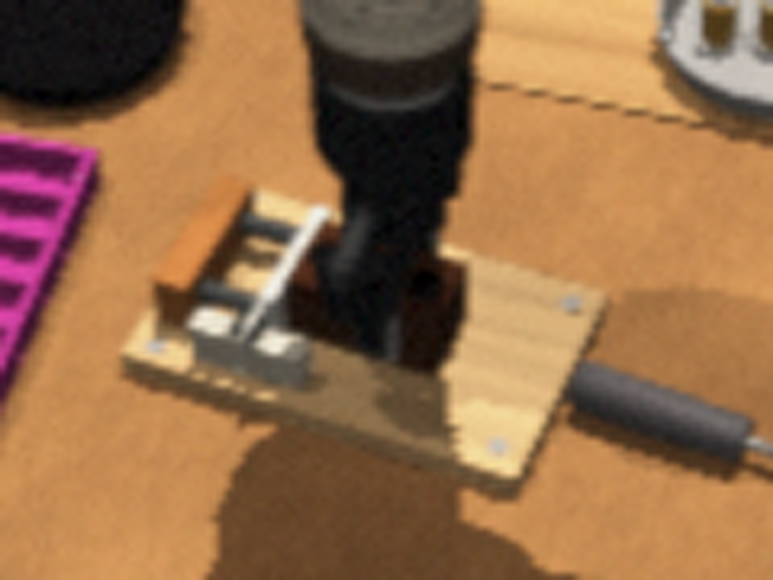

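The plate travel measures 9.7 mm. I'll go about 3.5 mm further, towards the middle of the marks (13 mm).

Call:
carry_out --pt "0 0 0 -0.4 0 0 40" --pt "0 0 0 0 -2 0 40" --pt "0 0 0 0 -1.5 0 40" --pt "0 0 0 0 0 0 40" --pt "0 0 0 0 0 0 40" --pt "0 0 0 0 0 0 40" --pt "0 0 0 0 0 0 40"

```text
time: 30.3
ee_pos: [0.5821, -0.0066, 0.0225]
tcp_rot: [91.1, 89.7, 174.4]
wrist_force: [-12.3, 2.7, 6.8]
opening: 0.0442
```

```bash
python3 look.py s13 side 200 270 170 220; python3 travel.py s13|tail -1; python3 look.py s14 side 190 345 110 310; python3 -c "
from h import *
go()
"
```

```text
scale 11.142857142857142
median travel mm 12.649999999999999
scale 2.9
t 30.4 ee [ 0.5821 -0.0066  0.0225] jawang 83.32 toolx [-0.005  0.    -1.   ] q [-1. 11. -7. 73.  0.  6.] F [-12.2   0.7   7.7] open 44.1
```

View pics/s13.png

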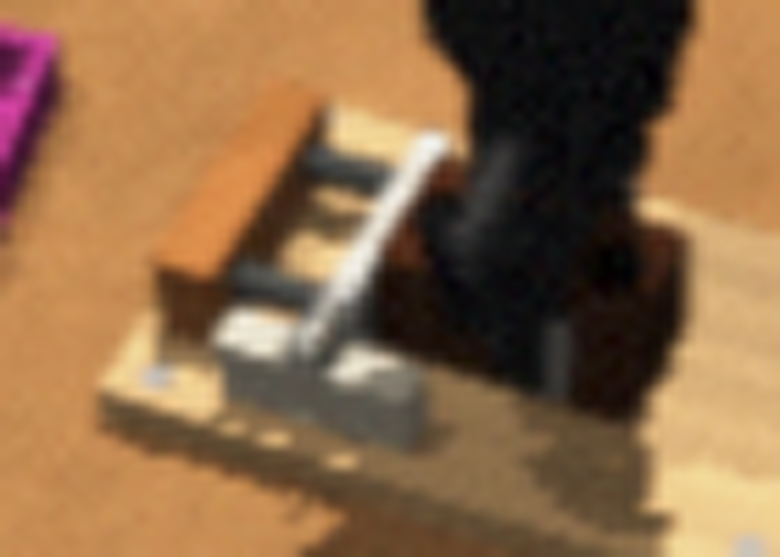

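View pics/s14.png

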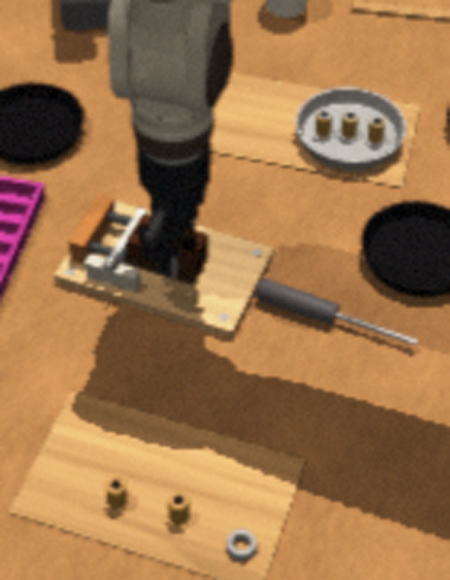

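The plate has travelled 12.65 mm (about 8.9 N of spring force), and the pointer is between the marks. Three bushes are in the dish, two are on the mat, and the bystanders are where they were. Handing in while still pushing.

```bash
python3 -c "
from workcell import job_done
print(job_done())
"
```

```text
the job is handed in; nothing more can be done
None
```

I put three of the five brass bushes in the bare steel dish and left the other two on their mat. The block is set on the jig and pressed against the stop plate, and I handed the job in at 30.4 s still holding that push. The hand-in gave no verdict.

**Last checks:**
- **Bushes:** the final side picture shows three upright in the dish and two on the mat.
- **Stop plate:** it measures 12.65 mm of travel in the side view, about 8.9 N from the spring. The middle of the marks is 13 mm, and the plate never came near its end stop.
- **Block:** it is flat on the board. By my own measurements it is within about 1° of square and within a few millimetres of centre.
- **Other things on the bench:** the screwdriver and collar look undisturbed in that same picture. The bottles, cup, stick and mould were not, or not fully, in it, but the arm was never close to them.

**Disagreements and limits:**
- **Wrist force:** it reads about 12 N along the push, against 8.9 N from the spring. I put the difference down to the block rubbing on the board, as it is also pressed down with about 7 N.
- **Camera positions:** the two cameras disagreed by 2 to 4 mm in x, so I used values between them.
- **View of the jig:** the arm hid the jig from the top camera, so squareness and centring rest on the earlier measurement of the board and the tool pose.

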